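Unlatch a lattice panel and hold it up level

ROBOT

A 7-joint arm with a two-finger parallel gripper is mounted at the origin on the work surface. World frame = base frame: x ahead of the robot, y to its left, z up, the work surface at z = 0. Lengths are in m, angles in rad, forces in N, time in s.
With the tool pointing down it reaches from about 0.35 to 0.9 m from the base axis. Payload 8.1 kg.
Tool frame: the origin (TCP) lies at the very end of the fingers, on their centre line; the grasp point (between the pads) lies 19 mm behind it; z points along the fingers, y is the line along which they close (so a half turn about z gives the same grasp; the last joint's range is limited). The gripper opens to 92 mm and grips with 3 to 60 N. Pads are 19 mm wide; open, the fingers measure 130 mm over their backs; the gripper's body (75 mm by 190 mm) begins 47 mm behind the grasp point.
Start: joints at [1.051, 0.434, 0.025, 1.573, -0.012, 1.134, -0.075], TCP at [0.253, -0.572, 0.227] pointing down, gripper open.
Joint ranges: [-2.62, 2.62], [-0.44, 2.09], [-1.27, 1.32], [0.08, 2.57], [-1.32, 4.46], [0.12, 2], [-2.74, 2.74]. Speed limits (rad/s): [2.22, 2.22, 3.01, 3.01, 3.14, 3.14, 3.14].

INTERFACE

Orientations are given as a rotation vector (axis times angle).
In Python, from cell import arm gives the robot as it stands.
- The arm moves only by the shell command python3 -m pendant 'ROWS' [FORCE]. ROWS is a JSON object of lists of equal length, an entry for each row: "slide": the shift along the tool's x, y, z in units of 0.3 m (1.0 is 0.3 m), a list of three; "dr": the turn, a rotation vector about the tool's x, y, z in units of 0.12 rad (1.0 is 0.12 rad), a list of three; "claw": the opening, from 0 (shut) to 1 (fully open). In form: {"slide": [[tx, ty, tz], ...], "dr": [[ax, ay, az], ...], "claw": [claw, ...]}. A call has 1 to 10 rows; each row shifts and turns the commanded pose from where the row before left it, along the tool's axes as they then stand; what a row does not reach is not made up. A row lasts 1/10 s, in which the tool goes at most 50 mm and 8.59 degrees, less where a joint would pass 70% of its speed; a pose out of reach is approached as far as the arm can. A call with a number of a shift or a turn outside -1 to 1 is refused whole. A call with a gripper value outside its range is refused whole. The fingers move at their own pace and stop on an object; FORCE is the grip in N (left out, the last holds). Time passes only in rows, so rows that do not move let the fingers close. It gives the time, the measured TCP pose, the force, the opening and the grip force at its end, in the units of the state.
- arm.observe(): the state, without advancing time (a new reading comes with each control period).
- arm.get_image(name): name is "scene" or "top"; returns the picture (400x640x3 uint8, red, green, blue); there is no depth.
- arm.calibration(name): a dict with "K" (3x3 intrinsics, pixels), "xyz" and "orientation" of the camera in the world. Camera axes: x right, y up, looking along -z (the intrinsics and any distortion apply to the point x, -y, -z); pixel columns grow to the right and rows downward; lengths in m; the calibration is good to about 2 mm. A picture is of the moment at which its call begins. calibration takes no time and is no camera call.
- arm.sign_off(): hands the job in; it is judged then, once.
The state is a dict: "clock": time; "joints": joint angles; "dq": joint speeds; "joint_efforts": joint torques, N m; "position": TCP position; "ee_rot": TCP orientation; "force": force on the tool from outside, world axes, zero at the start; "ft_torque": the same for the moment, N m; "width": opening from 0.0 (shut) to 1.0 (fully open); "gripper_force": force on a finger pad.
Only numpy, scipy, OpenCV 4.12 (cv2) and the standard library are available. Lean on these libraries where they do the work, as an engineer would, in place of code of your own. Each camera call takes 0.05 s, during which the arm holds its last target. There are 200 camera calls.

TASK

Turn the black latch knob on the assembly jig clockwise until it clicks past its detent and stays open, while the lattice panel is still in its seat. Then take the panel by the centre of its middle bar, lift it straight up about 12 cm (10 at the least) above its seat, and finish holding it there in the gripper, level and still over the jig. Do not tip the panel steeply, and leave everything else on the bench alone.

Things in the scene. Friction and masses are not known exactly. Their poses are not given: they have to be found in the camera images.
- jig: Fixed grey laminate jig board on the table, mm: 292 x 210 x 18 (x -120 to 172, y -105 to 105). Origin on the table under the panel seat's centre; z up, x along its length from seat to latch. Dark bearers along x at y = +-77, tops 40 above the table, carry the panel; under its middle it is hollow down to the board (18). Low fences (tops 52) round the panel, about 2 play.
- panel: Loose light-wood lattice panel, mm: 200 (x) x 170 (y) x 24 (z), 0.23 to 0.47 kg. Origin: centre of its underside, 40 above the table when seated, its x along jig x. Rails 16 wide all round. Middle bar, 14 wide, along x through the centre: grip it there, at the centre of mass. Cross bars 12 wide at x = +-50: the two openings beside the centre are 88 (x) by 62 (y).
- latch (a joint): Angle of the latch knob, rad: 0 = latched (start), grows CLOCKWISE seen from above, stop at 1.35. A spring detent resists, most at the start (about 0.2 N m), until 0.68; let go before that it springs back to 0; past it, it clicks over by itself to the stop at 1.35 and stays there, its finger clear of the panel.
- latch_grip (a point): Grip point on the knob's vertical axis, 101 mm above the table, at jig x = 128, y = 0. The knob is a black upright bar 42 long, 14 thick, from 78 to 110 above the table, on a 40 mm disc. Its x axis (jig x at angle 0) runs along the bar. A steel finger below (18 wide, 66 to 74 above the table) reaches 45 from the axis to its -x, over the panel's end rail when latched.
- wedge: A small loose wooden wedge block, 40 x 20 x 15, lying on the jig's base board beside the latch (sizes in mm). Origin under its centre.
- offcut: A small dark wooden offcut, 30 x 24 x 24, lying on the jig's base board on the other side of the latch (sizes in mm). Origin under its centre.
- hammer: A hammer with wooden handle lying on the table alongside the jig (long side of the jig, jig y about -190) (sizes in mm). Origin under its handle-head line.
- screwdriver: A screwdriver with dark wooden handle lying to the left (sizes in mm). Origin under its handle-head line.
- glue: A white glue bottle, 60 across, 160 tall, standing to the right (sizes in mm). Origin under its centre.
- square: A try square with dark wooden stock and steel blade, lying to the left (sizes in mm). Origin under its stock.
- frame: A small empty wooden frame, 150 x 114 x 20, without bars inside, lying to the right (sizes in mm). Origin under its centre.
- jar: A white ceramic cup, 80 across, 80 tall, standing to the left (sizes in mm). Origin under its centre.

How it is judged:
On the way:
1. the latch is clicked open while the panel still lies in its seat (value of joint latch above 1.15 rad and z of panel in the frame of jig below 0.05 m), for 0.2 s.
At the end, for the whole second after the job is handed in: Latch past its detent (above 1.15 rad); the panel gripped by the fingers, its underside at least 90 mm above its seat (130 above the table), tilted under 0.12 rad, within 80 mm sideways of its place in the jig, still (under 20 mm/s and 0.15 rad/s), touching no part of the jig or latch (value of joint latch above 1.15 rad and z of panel in the frame of jig above 0.13 m and angle between panel's own z axis and vertical below 0.12 rad and horizontal distance between panel and jig below 0.08 m and linear speed of panel below 0.02 m/s and angular speed of panel below 0.15 rad/s and contact force between the fingers and panel above 2 N and contact force between panel and jig below 0.05 N); the arm keeps its last pose, push and grip.
It fails at once if the panel is tipped by more than 0.35 rad (angle between panel's own z axis and vertical above 0.35 rad).
It fails at once if a bystander is moved by more than 40 mm (distance of any of wedge, offcut, hammer, screwdriver, glue, square, frame, jar from where it was at the start of the episode above 0.04 m).
It also fails if it takes over 48 s, if anything falls off the work surface, if the arm or the gripper's body presses on something with over 40 N, if the wrist force passes 120 N, or if a joint passes its speed limit or range.

## Working session

There is one attempt and no reset: what is moved stays moved. The work goes in short steps, Python scripts to look and compute and a shell command to move; the robot and the scene stay as the last step left them, time stands still between calls to the robot, and variables do not carry over. Pictures are saved under pics/ and viewed, at most 10 in all, crops included, and the job is handed in when it is done.

```bash
ls; mkdir -p pics
python3 - <<'E'
from cell import arm
import cv2
for n in ("top","scene"):
    im=arm.get_image(n); cv2.imwrite(f"pics/{n}0.png",im[:,:,::-1]); c=arm.calibration(n); print(n,c)
print(arm.observe())
E
```

```text
pics
top {'K': array([[470.71699508,   0.        , 329.44704725],
       [  0.        , 470.71699508, 199.90005878],
       [  0.        ,   0.        ,   1.        ]]), 'xyz': array([0.26687061, 0.01362814, 1.47279339]), 'orientation': array([ 0.16440977, -0.17975032, -1.66586944])}
scene {'K': array([[474.71497475,   0.        , 312.14930961],
       [  0.        , 474.71497475, 205.64378273],
       [  0.        ,   0.        ,   1.        ]]), 'xyz': array([1.63463463, 0.21354796, 1.24736964]), 'orientation': array([0.55969242, 0.67466434, 1.70548096])}
{'clock': 0.1, 'joints': array([ 1.05139531,  0.43514212,  0.02497529,  1.57403412, -0.01159052,
        1.13397974, -0.07512956]), 'dq': array([-0.00105009, -0.00230705,  0.00230993, -0.00146462, -0.00070492,
       -0.00102177, -0.00024057]), 'joint_efforts': array([ 2.56662934e-03, -6.69125962e+01,  9.87918377e-01, -3.15146828e+01,
       -6.04847074e-02,  3.74031882e-02,  3.26489521e-05]), 'position': array([ 0.252781  , -0.57108902,  0.22601958]), 'ee_rot': array([-3.07232634e+00, -6.49552147e-01,  6.70978697e-04]), 'force': array([-0.29855172, -0.03649162,  0.13296456]), 'ft_torque': array([-0.00944785,  0.02049698,  0.07983852]), 'gripper_force': 0.0, 'width': 1.0022417936126047}
```

View pics/top0.png

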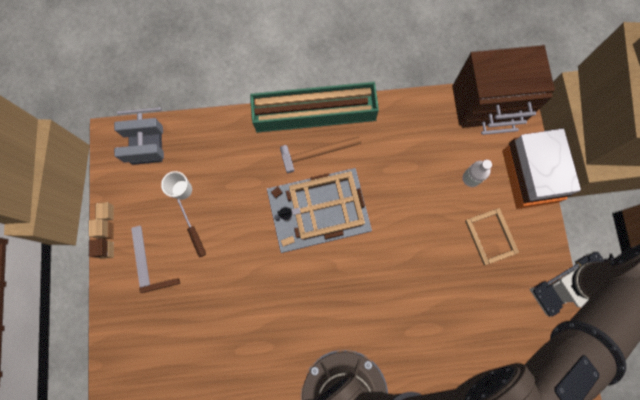

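View pics/scene0.png

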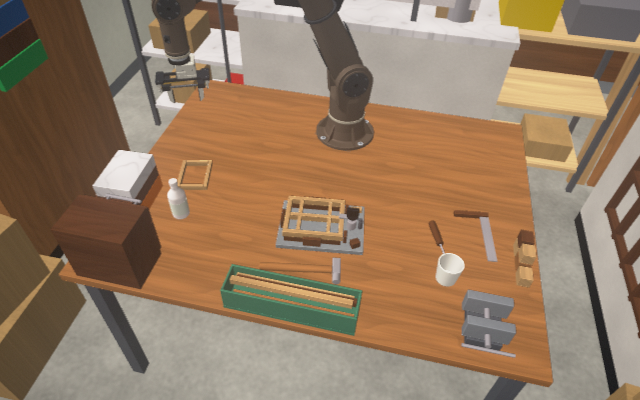

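The top view shows the jig around (318,210). The knob is at (285,213), at the jig's left end, and the panel spans about (292–365, 172–238). The wedge is at (288,240), the offcut at (277,191) and the hammer above the jig. Next I'll measure the panel outline, the knob and the board.

```bash
cat > h.py <<'E'
import numpy as np, cv2
from cell import arm
from scipy.spatial.transform import Rotation as R
def ray(n,uv,z):
    c=arm.calibration(n); K=c['K']; uv=np.atleast_2d(np.asarray(uv,float))
    d=np.c_[(uv[:,0]-K[0,2])/K[0,0],-(uv[:,1]-K[1,2])/K[1,1],-np.ones(len(uv))]
    d=R.from_rotvec(c['orientation']).apply(d); o=np.array(c['xyz'])
    return o+d*((z-o[2])/d[:,2])[:,None]
def proj(n,P):
    c=arm.calibration(n); p=R.from_rotvec(c['orientation']).inv().apply(np.atleast_2d(P)-c['xyz'])
    q=np.c_[p[:,0],-p[:,1],-p[:,2]]@c['K'].T
    return q[:,:2]/q[:,2:]
E
python3 - <<'E'
from h import *
x0,y0,x1,y1=255,150,385,265
im=cv2.imread('pics/top0.png'); c=im[y0:y1,x0:x1]
hsv=cv2.cvtColor(c,cv2.COLOR_BGR2HSV)
def big(m):
    cs,_=cv2.findContours(m.astype(np.uint8),cv2.RETR_EXTERNAL,cv2.CHAIN_APPROX_NONE); return max(cs,key=cv2.contourArea)
H,S,V=[hsv[...,i].astype(int) for i in range(3)]
grey=(S<60)&(V>70); wood=(H>8)&(H<25)&(S>60)&(V>165)
black=(V<50)
vis=np.hstack([c]+[np.repeat((m*255).astype(np.uint8)[...,None],3,2) for m in (grey,wood,black)])
cv2.imwrite('pics/m.png',cv2.resize(cv2.vconcat([vis[:,:260],vis[:,260:]]),None,fx=2.5,fy=2.5,interpolation=cv2.INTER_NEAREST))
for nm,m,z in (('grey',grey,.018),('wood',wood,.064),('black',black,.11)):
    ct=big(m); r=cv2.minAreaRect(ct); b=cv2.boxPoints(r)+[x0,y0]
    P=ray('top',b,z); print(nm,r[1],b.round(1).tolist(),'\n',P.round(4).tolist(),P.mean(0).round(4),np.linalg.norm(np.diff(P,axis=0),axis=1).round(4),np.degrees(np.arctan2(*(P[1]-P[0])[1::-1])).round(1),np.degrees(np.arctan2(*(P[2]-P[1])[1::-1])).round(1))
E
```

```text
grey (65.96704864501953, 93.42459869384766) [[265.2, 188.4], [356.0, 166.6], [371.4, 230.7], [280.6, 252.6]] 
 [[0.6431, 0.1828, 0.018], [0.6853, -0.1129, 0.018], [0.4737, -0.1371, 0.018], [0.4347, 0.1502, 0.018]] [0.5592 0.0207 0.018 ] [0.2987 0.213  0.2899] -81.9 -173.5
wood (53.68963623046875, 65.17801666259766) [[288.6, 185.5], [352.0, 170.4], [364.4, 222.7], [301.0, 237.8]] 
 [[0.633, 0.1049, 0.064], [0.661, -0.0951, 0.064], [0.4938, -0.1141, 0.064], [0.4676, 0.0812, 0.064]] [ 0.5639 -0.0058  0.064 ] [0.202  0.1683 0.1971] -82.0 -173.5
black (11.180339813232422, 10.733125686645508) [[277.4, 215.2], [282.2, 205.6], [292.2, 210.6], [287.4, 220.2]] 
 [[0.5347, 0.1421, 0.11], [0.562, 0.1258, 0.11], [0.544, 0.0976, 0.11], [0.5168, 0.1141, 0.11]] [0.5394 0.1199 0.11  ] [0.0319 0.0334 0.0318] -30.9 -122.7
```

View pics/m.png

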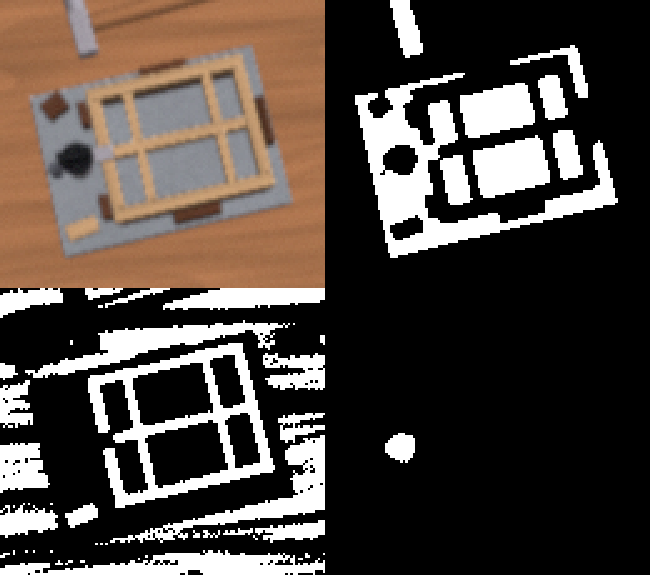

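The view confirms the masks: the panel rails and middle bar are clean, the board outline is grey, and the knob blob is at (285,213). Fitting gives a seat centre of about (0.563, -0.0055) and a jig x heading of about 97.5°, which puts the knob at (0.547, 0.121). The black blob agrees. I'll turn the tool to the jig axes first, then travel.

```bash
python3 -m pendant '{"slide":[[0,0,0],[0,0,0],[0,0,0],[0,0,0],[0,0,0],[0,0,0],[0,0,0],[0,0,0],[0,0,0],[0,0,0]],"dr":[[0,0,-1],[0,0,-1],[0,0,-1],[0,0,-1],[0,0,-1],[0,0,-1],[0,0,-1],[0,0,-1],[0,0,-1],[0,0,-1]],"claw":[1,1,1,1,1,1,1,1,1,1]}' 40
python3 -m pendant '{"slide":[[0.108,0.0636,0],[0.108,0.0636,0],[0.108,0.0636,0],[0.108,0.0636,0],[0.108,0.0636,0],[0.108,0.0636,0],[0.108,0.0636,0],[0.108,0.0636,0],[0.108,0.0636,0]],"dr":[[0,0,-0.71],[0,0,0],[0,0,0],[0,0,0],[0,0,0],[0,0,0],[0,0,0],[0,0,0],[0,0,0]],"claw":[1,1,1,1,1,1,1,1,1]}'
python3 -c "
from h import *
print(arm.observe()['joints'])"
```

```text
clock: 1.1
position: [0.2528, -0.5713, 0.2263]
ee_rot: [-2.164, -2.277, -0.0]
force: [-0.3, 0.7, -0.1]
width: 0.999
gripper_force: 0.0
clock: 2.0
position: [0.3881, -0.2599, 0.2266]
ee_rot: [-2.071, -2.362, 0.0]
force: [1.0, -0.7, -0.1]
width: 1.001
gripper_force: 0.0
[ 0.84015609  0.21412171 -0.42911432  1.91415673  0.10317067  1.03487721
  0.49786315]
```

```bash
python3 -m pendant '{"slide":[[0.119,0.069,0],[0.119,0.069,0],[0.119,0.069,0],[0.119,0.069,0],[0.119,0.069,0],[0.119,0.069,0],[0.119,0.069,0],[0.119,0.069,0],[0.119,0.069,0],[0.119,0.069,0]],"dr":[[0,0,0],[0,0,0],[0,0,0],[0,0,0],[0,0,0],[0,0,0],[0,0,0],[0,0,0],[0,0,0],[0,0,0]],"claw":[1,1,1,1,1,1,1,1,1,1]}'
python3 -m pendant '{"slide":[[0,0,0],[0,0,0]],"dr":[[0,0,0],[0,0,0]],"claw":[0.6,0.6]}'
python3 - <<'E'
from h import *
s=arm.observe(); print(s['position'],s['joints'],s['ee_rot'])
im=arm.get_image('scene')[:,:,::-1]; a=im[130:270,260:400]
b=arm.get_image('top')[:,:,::-1][140:280,240:380]
cv2.imwrite('pics/a1.png',cv2.resize(np.hstack([a,b]),None,fx=2.8,fy=2.8,interpolation=cv2.INTER_CUBIC))
print(proj('scene',[[.5466,.1214,.11],[.5633,-.0055,.064]]))
E
```

```text
clock: 3.0
position: [0.5468, 0.121, 0.2264]
ee_rot: [-2.072, -2.362, 0.001]
force: [0.2, -0.8, -1.0]
width: 1.0
gripper_force: 0.0
clock: 3.2
position: [0.5462, 0.1205, 0.2261]
ee_rot: [-2.068, -2.364, 0.001]
force: [0.1, -0.6, 0.1]
width: 0.874
gripper_force: 0.0
[0.54619381 0.12046545 0.22610031] [ 0.1277689   0.39849005 -0.59999319  1.697995    0.24506507  1.12232371
 -0.40968292] [-2.06785992e+00 -2.36386322e+00  1.36279197e-03]
[[353.42892712 209.46847983]
 [314.63311743 215.70973606]]
```

View pics/a1.png

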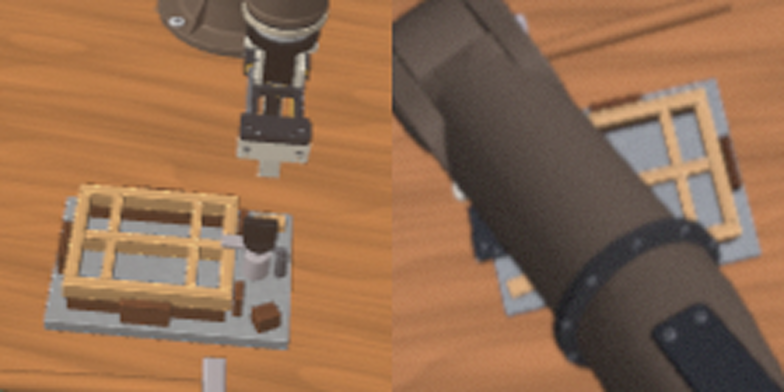

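The scene crop shows the knob top at full-frame (353.6, 210.4), against a prediction of (353.4, 209.5), and the panel centre at about (316, 216), which also agrees. There is a dark grey post just beyond the knob, top at about (360, 219) and base at about (360, 229). I'll check how high it stands.

Run:
```python
from h import *
t=np.radians(97.5); M=np.array([[np.cos(t),np.sin(t)],[-np.sin(t),np.cos(t)]])
im=cv2.imread('pics/scene0.png')
def j(n,uv,z): return (M@(ray(n,uv,z)[0,:2]-[.5633,-.0055])).round(3)
for z in (.018,.03,.04,.06,.08): print(z,'base',j('scene',[360.4,228.5],z),'top',j('scene',[360.4,219.5],z),'topview',j('top',[277,218],z))
v=np.hstack([cv2.resize(im[190:250,330:380],None,fx=8,fy=8,interpolation=cv2.INTER_CUBIC),cv2.resize(cv2.imread('pics/top0.png')[190:250,262:302],None,fx=8,fy=8,interpolation=cv2.INTER_CUBIC)])
cv2.imwrite('pics/pin.png',v)
```

```text
0.018 base [0.159 0.   ] top [0.158 0.042] topview [ 0.159 -0.002]
0.03 base [ 0.159 -0.01 ] top [0.157 0.031] topview [0.159 0.001]
0.04 base [ 0.158 -0.019] top [0.157 0.022] topview [0.158 0.003]
0.06 base [ 0.157 -0.037] top [0.155 0.004] topview [0.156 0.007]
0.08 base [ 0.155 -0.055] top [ 0.154 -0.015] topview [0.155 0.011]
```

View pics/pin.png

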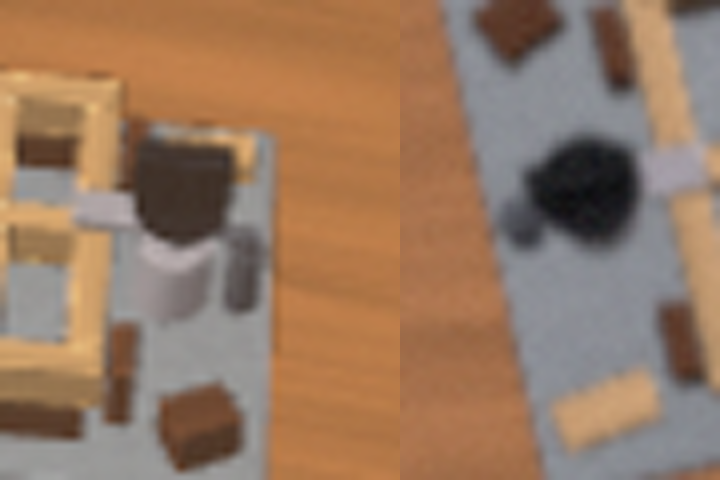

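The post stands at jig (0.157, 0.002) with its top at about 60 mm, well below the fingertips at 84 mm. Descending on the knob now.

```bash
python3 -m pendant '{"slide":[[0.003,0,0.05],[0,0,0.05],[0,0,0.05],[0,0,0.05],[0,0,0.05],[0,0,0.05],[0,0,0.05],[0,0,0.05],[0,0,0.05],[0,0,0.023]],"dr":[[0,0,0],[0,0,0],[0,0,0],[0,0,0],[0,0,0],[0,0,0],[0,0,0],[0,0,0],[0,0,0],[0,0,0]],"claw":[0.6,0.6,0.6,0.6,0.6,0.6,0.6,0.6,0.6,0.6]}'
python3 -m pendant '{"slide":[[0,0,0],[0,0,0],[0,0,0],[0,0,0],[0,0,0],[0,0,0],[0,0,0],[0,0,0]],"dr":[[0,0,0],[0,0,0],[0,0,0],[0,0,0],[0,0,0],[0,0,0],[0,0,0],[0,0,0]],"claw":[0,0,0,0,0,0,0,0]}' 40
```

```text
clock: 4.3
position: [0.5458, 0.1189, 0.0835]
ee_rot: [-2.073, -2.36, 0.003]
force: [-0.3, -0.2, 0.1]
width: 0.596
gripper_force: 0.0
clock: 5.1
position: [0.5454, 0.1204, 0.085]
ee_rot: [-2.07, -2.362, 0.003]
force: [-4.9, -0.9, 5.4]
width: 0.149
gripper_force: 40.0
```

Gripped on the knob, 13.7 mm wide. Turning clockwise, which is positive about tool z.

```bash
python3 -m pendant '{"slide":[[0,0,0],[0,0,0],[0,0,0],[0,0,0],[0,0,0],[0,0,0],[0,0,0],[0,0,0],[0,0,0],[0,0,0]],"dr":[[0,0,0.8],[0,0,0.8],[0,0,0.8],[0,0,0.8],[0,0,0.8],[0,0,0.8],[0,0,0.8],[0,0,0.8],[0,0,0.8],[0,0,0.8]],"claw":[0,0,0,0,0,0,0,0,0,0]}'
python3 -c "
from h import *
s=arm.observe();print(s['joints'],s['ft_torque'],s['force'])"
```

```text
clock: 6.1
position: [0.5452, 0.1205, 0.085]
ee_rot: [-2.93, -1.133, 0.003]
force: [-5.0, -1.3, 5.5]
width: 0.152
gripper_force: 40.0
[-0.10428515  0.50778609 -0.28769789  1.8731489   0.19533977  0.78986399
 -1.32865554] [-0.1660215   1.03301409 -0.10239012] [-5.03706661 -1.2813439   5.52075584]
```

```bash
python3 -m pendant '{"slide":[[0,0,0],[0,0,0],[0,0,0],[0,0,0],[0,0,0]],"dr":[[0,0,0.7],[0,0,0.7],[0,0,0.7],[0,0,0.7],[0,0,0.1]],"claw":[0,0,0,0,0]}'
python3 -m pendant '{"slide":[[0,0,0],[0,0,0],[0,0,0],[0,0,0]],"dr":[[0,0,0],[0,0,0],[0,0,0],[0,0,0]],"claw":[0.6,0.6,0.6,0.6]}'
python3 -m pendant '{"slide":[[0,0,-0.05],[0,0,-0.05],[0,0,-0.05],[0,0,-0.05],[0,0,-0.05],[0,0,-0.05]],"dr":[[0,0,0],[0,0,0],[0,0,0],[0,0,0],[0,0,0],[0,0,0]],"claw":[0.6,0.6,0.6,0.6,0.6,0.6]}'
python3 - <<'E'
from h import *
s=arm.observe(); print(s['joints'])
im=arm.get_image('scene')[:,:,::-1]; cv2.imwrite('pics/a2.png',cv2.resize(im[150:270,260:400],None,fx=5,fy=5,interpolation=cv2.INTER_CUBIC))
E
```

```text
clock: 6.6
position: [0.5452, 0.1205, 0.085]
ee_rot: [3.082, 0.61, -0.003]
force: [-5.4, -0.9, 4.7]
width: 0.148
gripper_force: 40.0
clock: 7.0
position: [0.5466, 0.1205, 0.0848]
ee_rot: [-3.081, -0.615, -0.0]
force: [-0.3, -0.6, -0.1]
width: 0.447
gripper_force: 0.0
clock: 7.6
position: [0.5465, 0.1205, 0.1754]
ee_rot: [3.081, 0.615, 0.0]
force: [0.2, 0.8, 0.7]
width: 0.6
gripper_force: 0.0
[-0.15418732  0.39120653 -0.21248334  1.7867512   0.09744293  0.97376012
 -1.5826972 ]
```

View pics/a2.png

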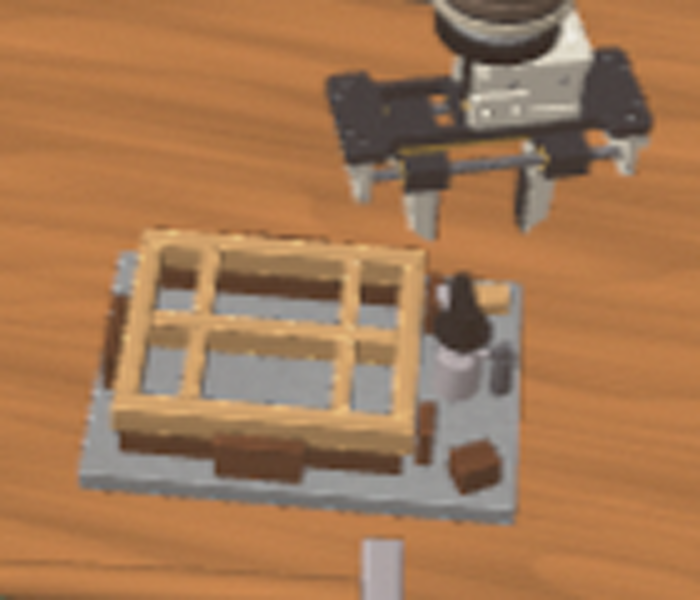

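The picture shows the knob bar now lying across the jig and the finger off the rail, so the latch is open. The panel is unmoved. I'll turn back and go over the panel centre.

```bash
python3 -m pendant '{"slide":[[0,0,0],[0,0,0],[0,0,0],[0,0,0],[0,0,0],[0,0,0],[0,0,0],[0,0,0],[0,0,0],[0,0,0]],"dr":[[0,0,-1],[0,0,-1],[0,0,-1],[0,0,-1],[0,0,-1],[0,0,-1],[0,0,-1],[0,0,-1],[0,0,-1],[0,0,-1]],"claw":[0.5,0.5,0.5,0.5,0.5,0.5,0.5,0.5,0.5,0.5]}'
python3 -m pendant '{"slide":[[0,0,0],[-0.0706,0,0],[-0.0706,0,0],[-0.0706,0,0],[-0.0706,0,0],[-0.0706,0,0],[-0.0706,0,0],[0,0,0],[0,0,0]],"dr":[[0,0,-0.9],[0,0,0],[0,0,0],[0,0,0],[0,0,0],[0,0,0],[0,0,0],[0,0,0],[0,0,0]],"claw":[0.5,0.5,0.5,0.5,0.5,0.5,0.5,0.5,0.5]}'
python3 - <<'E'
from h import *
s=arm.observe(); print(s['position'],s['joints'])
im=arm.get_image('scene')[:,:,::-1]; cv2.imwrite('pics/a3.png',cv2.resize(im[150:270,260:400],None,fx=5,fy=5,interpolation=cv2.INTER_CUBIC))
print((proj('scene',[[.5633,-.0055,.064],s['position']])-[260,150])*5)
E
```

```text
clock: 8.65
position: [0.5464, 0.1205, 0.1743]
ee_rot: [-2.19, -2.252, 0.0]
force: [-0.1, 0.8, -0.2]
width: 0.505
gripper_force: 0.0
clock: 9.55
position: [0.5629, -0.0055, 0.1744]
ee_rot: [-2.072, -2.361, -0.0]
force: [-0.9, 0.6, -0.4]
width: 0.498
gripper_force: 0.0
[ 0.56293863 -0.00552633  0.17443296] [ 0.26801213  0.43326519 -0.48314128  1.76263662  0.23295079  1.00294385
 -0.17324321]
[[273.16558717 328.54868032]
 [276.79262899 212.02154882]]
```

View pics/a3.png

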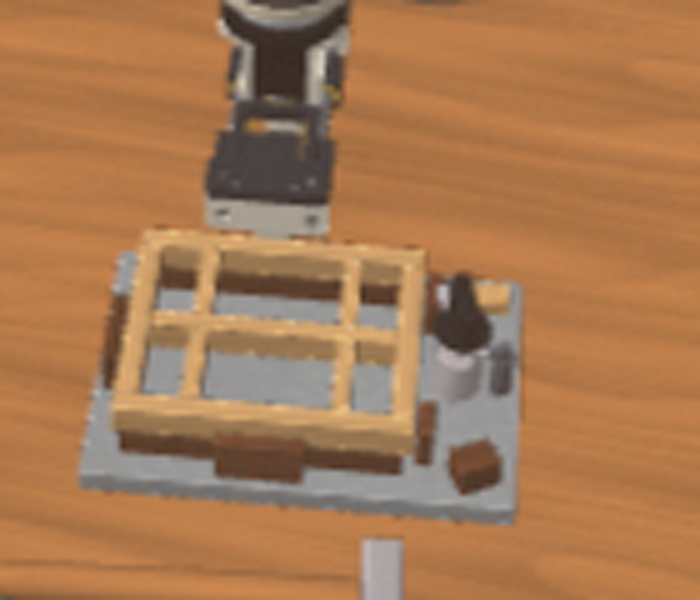

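The measured bar centre in the crop, about (274, 327), agrees with the projected seat centre at (273, 328). The open fingers are hidden behind the gripper body. Descending to straddle the middle bar, then gripping.

```bash
python3 -m pendant '{"slide":[[0,0,0.047],[0,0,0.047],[0,0,0.047],[0,0,0.047],[0,0,0.047],[0,0,0.047],[0,0,0.047],[0,0,0.047],[0,0,0.047],[0,0,0.047]],"dr":[[0,0,0],[0,0,0],[0,0,0],[0,0,0],[0,0,0],[0,0,0],[0,0,0],[0,0,0],[0,0,0],[0,0,0]],"claw":[0.5,0.5,0.5,0.5,0.5,0.5,0.5,0.5,0.5,0.5]}'
python3 -m pendant '{"slide":[[0,0,0],[0,0,0],[0,0,0],[0,0,0],[0,0,0],[0,0,0],[0,0,0],[0,0,0]],"dr":[[0,0,0],[0,0,0],[0,0,0],[0,0,0],[0,0,0],[0,0,0],[0,0,0],[0,0,0]],"claw":[0,0,0,0,0,0,0,0]}' 45
```

```text
clock: 10.6
position: [0.5631, -0.0055, 0.0327]
ee_rot: [2.071, 2.362, 0.0]
force: [0.3, -1.3, 0.4]
width: 0.5
gripper_force: 0.0
clock: 11.4
position: [0.5635, -0.0055, 0.0344]
ee_rot: [2.071, 2.361, 0.001]
force: [-1.9, 0.4, 6.2]
width: 0.147
gripper_force: 45.0
```

```bash
python3 -m pendant '{"slide":[[0,0,-0.015],[0,0,-0.02],[0,0,-0.02],[0,0,-0.02],[0,0,-0.02],[0,0,-0.02],[0,0,-0.02],[0,0,-0.02],[0,0,-0.02],[0,0,-0.02]],"dr":[[0,0,0],[0,0,0],[0,0,0],[0,0,0],[0,0,0],[0,0,0],[0,0,0],[0,0,0],[0,0,0],[0,0,0]],"claw":[0,0,0,0,0,0,0,0,0,0]}'
python3 -m pendant '{"slide":[[0,0,-0.02],[0,0,-0.02],[0,0,-0.02],[0,0,-0.02],[0,0,-0.02],[0,0,-0.02],[0,0,-0.02],[0,0,-0.02],[0,0,-0.02],[0,0,-0.02]],"dr":[[0,0,0],[0,0,0],[0,0,0],[0,0,0],[0,0,0],[0,0,0],[0,0,0],[0,0,0],[0,0,0],[0,0,0]],"claw":[0,0,0,0,0,0,0,0,0,0]}'
python3 -m pendant '{"slide":[[0,0,-0.01],[0,0,0],[0,0,0],[0,0,0],[0,0,0],[0,0,0],[0,0,0],[0,0,0],[0,0,0],[0,0,0]],"dr":[[0,0,0],[0,0,0],[0,0,0],[0,0,0],[0,0,0],[0,0,0],[0,0,0],[0,0,0],[0,0,0],[0,0,0]],"claw":[0,0,0,0,0,0,0,0,0,0]}'
python3 - <<'E'
from h import *
im=arm.get_image('scene')[:,:,::-1]; cv2.imwrite('pics/a4.png',cv2.resize(im[130:270,250:400],None,fx=4,fy=4,interpolation=cv2.INTER_CUBIC))
E
```

```text
clock: 12.4
position: [0.563, -0.0055, 0.0928]
ee_rot: [2.071, 2.362, -0.0]
force: [0.1, -0.9, -3.0]
width: 0.149
gripper_force: 45.0
clock: 13.4
position: [0.5631, -0.0055, 0.1528]
ee_rot: [2.071, 2.362, -0.0]
force: [-0.3, -0.5, -3.1]
width: 0.151
gripper_force: 45.0
clock: 14.4
position: [0.5631, -0.0055, 0.1553]
ee_rot: [2.071, 2.362, -0.0]
force: [0.9, -0.8, -3.9]
width: 0.152
gripper_force: 45.0
```

View pics/a4.png

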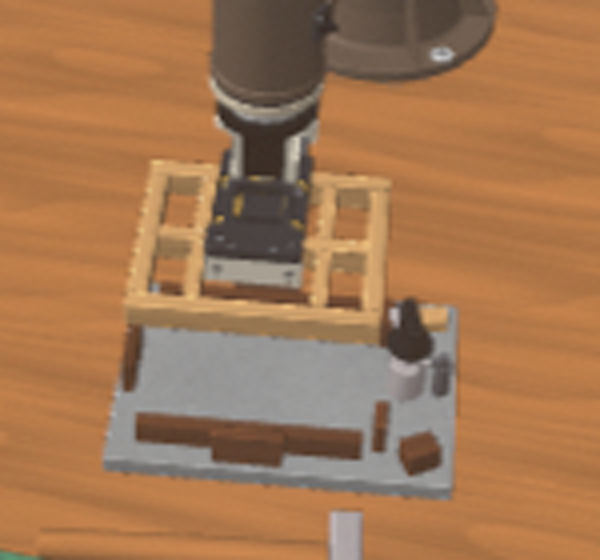

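The panel is lifted about 121 mm and looks level and clear of the jig. Its near rail runs from (127,315) to (385,325) in the crop, the knob is still open, and the bystanders are in place. Handing in.

```bash
python3 -c "
from cell import arm
print(arm.sign_off())"
```

```text
the job is handed in; nothing more can be done
None
```

I turned the latch past its detent while the panel was still seated, then lifted the panel about 12 cm by its middle bar and handed in at about 14.5 s with it held level and still over the jig; the hand-in returned no verdict.

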